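Run the hand-cranked vial rotator at 20 rpm and park it at its pointer

ROBOT

A 6-joint arm with a two-finger parallel gripper is mounted at the origin on the work surface. World frame = base frame: x ahead of the robot, y to its left, z up, the work surface at z = 0. Lengths are in m, angles in rad, forces in N, time in s.
With the tool pointing down it reaches from about 0.3 to 1 m from the base axis. Payload 5.1 kg.
Tool frame: the origin (TCP) lies on the centre line of the jaws, within the pads' length; the fingertips stand env.tcp_to_tips ahead of it and the grasp point (between the pads) lies 11 mm behind it (env.tcp_to_tips is the distance from the TCP to the fingertips, in m); z points along the fingers, y is the line along which they close (so a half turn about z gives the same grasp; the last joint's range is limited). The gripper opens to 95 mm and grips with 3 to 60 N. Pads are 20 mm wide; open, the fingers measure 119 mm over their backs; the gripper's body (75 mm by 180 mm) begins 59 mm behind the grasp point.
Start: joints at [1.191, 0.124, 1.65, -0, 1.367, -0.083], TCP at [0.19, 0.622, 0.19] pointing down, gripper open.
Joint ranges: [-2.61, 2.61], [-1.02, 2.33], [0.03, 2.71], [-1.35, 4.49], [0.32, 2.68], [-2.91, 2.91]. Speed limits (rad/s): [2.57, 2.57, 3.14, 3.14, 3.14, 3.14].

INTERFACE

Orientations are given as a unit quaternion [w, x, y, z].
In Python, from bench import env gives the robot as it stands.
- The arm moves only by the shell command python3 -m creep 'ROWS' [FORCE]. ROWS is JSON, a list of rows, each an object with "claw": the finger opening in mm, from 0 to 95.1; "linear": the shift along the tool's x, y, z in mm, a list of three; "dr": the turn, a rotation vector about the tool's x, y, z in degrees, a list of three. In form: [{"claw": claw, "linear": [x, y, z], "dr": [rx, ry, rz]}, ...]. A call has 1 to 12 rows; each row shifts and turns the commanded pose from where the row before left it, along the tool's axes as they then stand; what a row does not reach is not made up. A row lasts 1/12 s, in which the tool goes at most 41.7 mm and 7.16 degrees, less where a joint would pass 70% of its speed; a pose out of reach is approached as far as the arm can. A call with a gripper value outside its range is refused whole. The fingers move at their own pace and stop on an object; FORCE is the grip in N (left out, the last holds). Time passes only in rows, so rows that do not move let the fingers close. It gives the time, the measured TCP pose, the force, the opening and the grip force at its end, in the units of the state.
- env.get_obs(): the state, without advancing time (a new reading comes with each control period).
- env.snapshot(name): name is "side" or "top" or "wrist"; returns a dict with "frame" (400x640x3 uint8, red, green, blue), "K" (3x3 intrinsics, pixels), "extrinsics" (4x4, takes a point from world to camera coordinates). Camera axes: x right, y up, looking along -z (the intrinsics and any distortion apply to the point x, -y, -z); pixel columns grow to the right and rows downward; lengths in m; the calibration is good to about 2 mm. A picture is of the moment at which its call begins. There is no depth.
- env.hand_in(): hands the job in; it is judged then, once.
The state is a dict: "clock": time; "joints": joint angles; "joint_velocities": joint speeds; "effort": joint torques, N m; "position": TCP position; "tool_rot": TCP orientation; "wrist_force": force on the tool from outside, world axes, zero at the start; "moment": the same for the moment, N m; "width": finger opening in m; "gripper_force": force on a finger pad.
Only numpy, scipy, OpenCV 4.12 (cv2) and the standard library are available. Lean on these libraries where they do the work, as an engineer would, in place of code of your own. Each camera call takes 0.05 s, during which the arm holds its last target. There are 200 camera calls.

TASK

Mix the water samples: take the knob of the vial rotator's crank and turn it anticlockwise, seen from above, until the carousel with the vials (not just the crank) turns at about 20 rpm, and keep the carousel between 16 and 24 rpm for at least 5 seconds without ever letting it race past 29 rpm. Then bring the carousel to rest with its black index bar pointing at the fixed pointer post on the housing, let go of the knob and move the gripper clear, with everything standing still. Drive and brake it with the crank knob only: the vials, the carousel, its brake block and the things around must not be touched or pushed.

Things in the scene. Friction and masses are not known exactly. Their poses are not given: they have to be found in the camera images.
- rotator: housing of the vial rotator, a low blue box 345 x 290 mm, 50 mm high, fixed to the table; origin on the table under the carousel's axle, z up; a black pointer post stands on it 160 to 182 mm out along its +x, up to 103 mm above the table; opposite, on its -x side, a steel cage, up to 78 mm, holds the brake block. Bearing drag on the carousel: about 0.010 N m per rad/s
- axis (a point): point on the axle of carousel and crank, 190 mm above the table, level with the middle of the knob; fixed to the housing. The crank is not fixed to the carousel: a slipping fluid coupling drags the carousel along with about 0.048 N m per rad/s of speed difference, so it lags by about 0.7 s; to keep 20 rpm the crank must run at 2.8 to 3.9 rad/s, depending on the brake block
- rotor (a joint): angle of the carousel against the housing in rad, growing anticlockwise seen from above and counting on over whole turns without limit; the index bar points at the pointer post at 0 and at every multiple of 2 pi. The carousel's nominal moment of inertia is 0.039 kg m2 (up to a third more or less); when the crank is slowed or held still it runs on before it stops
- carousel: the turning part, 5 kg: steel flange 284 mm across, top 62 mm above the table, on it an aluminium deck 214 mm across, top 84 mm, with 11 upright glass vials, caps white, 29 mm across, tops at 134 mm, 90 mm from the axle, one every 30 degrees; in the 12th place the black index bar, 20 mm wide, running out along the carousel's +x to 150 mm, top 105 mm. Origin on the axle, 60 mm up
- bar_tip (a point): the outer end of the carousel's index bar, 150 mm from the axle, 95 mm above the table
- mark (a point): the place where the end of the index bar must stop: 150 mm from the axle, 95 mm above the table, just in front of the pointer post; fixed to the housing
- crank: steel crank arm on top of the axle, 24 mm wide, upper face 160 mm above the table, 0.25 kg; its +x points from the axle to the knob. Origin on the axle, 60 mm above the table. It turns endlessly both ways, with hardly any friction of its own
- knob (a point): middle of the crank's upright knob, 65 mm from the axle and 190 mm above the table: a black cylinder 32 mm across and 50 mm tall (163 to 213 mm above the table) that spins freely on its pin, so that a gripper holding it from above need not turn while it goes round
- brake: black brake block 30 x 40 x 16 mm, lying loose in its cage on the carousel's flange, 128 mm from the axle, below the index bar's path; it stays there. By its weight (nominal 40 g, which may be half or half as much again) it rubs on the flange: dry friction on the carousel nominally 0.034 N m with the bearing's 0.004, in truth 0.015 to 0.06. Origin under its centre
- beaker: bystander: glass beaker beside the housing, 84 mm across, 110 mm high, loose; origin at the centre of its underside
- dish: bystander: flat glass dish beside the housing, 90 mm across, 18 mm high, loose; origin at the centre of its underside
- reagent: bystander: white bottle beside the housing, 56 mm across, 100 mm high, loose; origin at the centre of its underside

How it is judged:
On the way:
1. the carousel turns anticlockwise at 16 to 24 rpm for 5 s without a break (velocity of joint rotor between 1.676 and 2.513 rad/s), for 5 s.
At the end, for the whole second after the job is handed in: the end of the index bar within 24 mm (0.16 rad) of the mark in front of the pointer post, the carousel slower than 0.06 rad/s, the crank slower than 0.15 rad/s and let go (horizontal distance between bar_tip and mark below 0.024 m and velocity of joint rotor between -0.06 and 0.06 rad/s and angular speed of crank below 0.15 rad/s); the robot touches nothing.
It fails at once if the carousel turns faster than 29 rpm (velocity of joint rotor above 3.05 rad/s or velocity of joint rotor below -3.05 rad/s).
It fails at once if the robot touches the carousel, its vials or the brake block (contact force between any of the arm, the fingers and carousel above 1 N or contact force between any of the arm, the fingers and brake above 1 N).
It fails at once if a bystander is pushed more than 20 mm (distance of any of beaker, dish, reagent from where it was at the start of the episode above 0.02 m).
It also fails if it takes over 58 s, if anything falls off the work surface, if the arm or the gripper's body presses on something with over 40 N, if the wrist force passes 120 N, or if a joint passes its speed limit or range.

## Working session

There is one attempt and no reset: what is moved stays moved. The work goes in short steps, Python scripts to look and compute and a shell command to move; the robot and the scene stay as the last step left them, time stands still between calls to the robot, and variables do not carry over. Pictures are saved under pics/ and viewed, at most 10 in all, crops included, and the job is handed in when it is done.

```bash
mkdir -p pics; ls; python3 - <<'E'
from bench import env
import cv2, numpy as np
o=env.get_obs(); print({k:np.round(v,3).tolist() for k,v in o.items()}, env.tcp_to_tips)
for n in ("top","side"):
    s=env.snapshot(n); cv2.imwrite(f"pics/{n}0.png",s["frame"][:,:,::-1]); np.savez(f"{n}0.npz",**s)
    print(n,np.round(s["K"],1).tolist(),np.round(s["extrinsics"],3).tolist(),[k for k in s])
E
```

```text
pics
{'clock': 0.0, 'joints': [1.191, 0.125, 1.652, -0.0, 1.367, -0.083], 'joint_velocities': [0.002, -0.001, 0.0, 0.0, -0.002, -0.001], 'effort': [-0.001, -41.76, -35.993, 0.077, 0.049, -0.0], 'position': [0.19, 0.621, 0.189], 'tool_rot': [-0.0, 0.148, 0.989, -0.001], 'wrist_force': [0.21, 0.001, 0.297], 'moment': [0.017, -0.028, 0.004], 'gripper_force': 0.0, 'width': 0.095} 0.008
top [[482.6, 0.0, 323.3], [0.0, 482.6, 196.7], [0.0, 0.0, 1.0]] [[-0.01, -1.0, -0.006, 0.035], [0.991, -0.011, 0.135, -0.615], [-0.135, -0.005, 0.991, -1.074], [0.0, 0.0, 0.0, 1.0]] ['frame', 'K', 'extrinsics']
side [[367.7, 0.0, 322.7], [0.0, 367.7, 206.1], [0.0, 0.0, 1.0]] [[0.999, -0.035, 0.007, -0.601], [0.014, 0.551, 0.834, -0.151], [-0.033, -0.834, 0.551, -0.917], [0.0, 0.0, 0.0, 1.0]] ['frame', 'K', 'extrinsics']
```

View pics/top0.png

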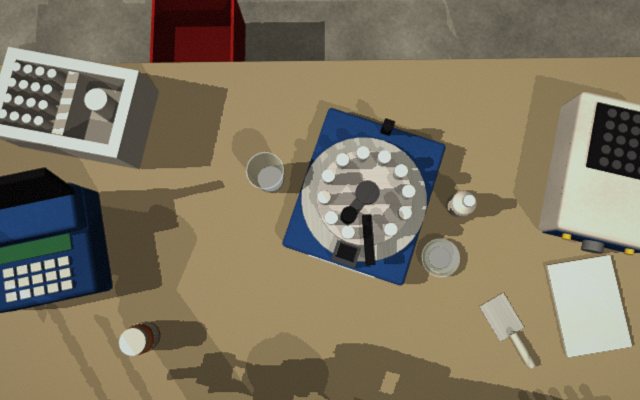

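View pics/side0.png

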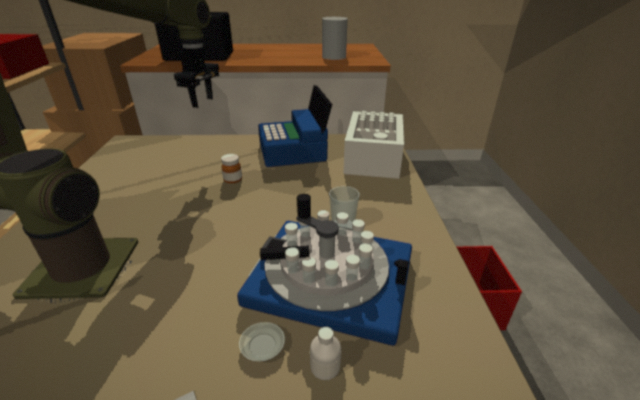

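The top view shows the housing around (367,195), with the pointer post at (388,127) on its far side and the brake cage at (346,253). The knob is near (349,214), and the index bar points towards the robot with its tip near (370,265). The beaker (265,170), reagent (462,203) and dish (441,257) stand beside the housing.

```bash
cat > h.py <<'E'
import numpy as np, cv2
def ray(s,uv,z):
    K,E=s["K"],s["extrinsics"]; R,t=E[:3,:3],E[:3,3]
    uv=np.atleast_2d(uv).astype(float)
    d=np.c_[(uv[:,0]-K[0,2])/K[0,0],-(uv[:,1]-K[1,2])/K[1,1],-np.ones(len(uv))]@R
    c=-R.T@t
    return c[:2]+d[:,:2]*((z-c[2])/d[:,2])[:,None]
def proj(s,P):
    K,E=s["K"],s["extrinsics"]; p=np.atleast_2d(P)@E[:3,:3].T+E[:3,3]
    return np.c_[K[0,0]*p[:,0]/-p[:,2]+K[0,2],K[1,1]*-p[:,1]/-p[:,2]+K[1,2]]
E
python3 - <<'E'
from h import *
from scipy.optimize import least_squares
s=dict(np.load("top0.npz")); f=s["frame"]
g=f.min(axis=2); m=(g>205).astype(np.uint8)
n,l,st,c=cv2.connectedComponentsWithStats(m)
q=[(c[i],st[i,4]) for i in range(1,n) if 40<st[i,4]<300 and 300<c[i][0]<430 and 130<c[i][1]<260]
uv=np.array([a for a,_ in q]); xy=ray(s,uv,.134)
for a,b,x in zip(uv,q,xy): print(a.round(1),b[1],x.round(3))
r=least_squares(lambda p:np.hypot(*(xy-p[:2]).T)-.09,[.6,-.1],loss="soft_l1",f_scale=.002)
print("axis",r.x,(r.fun*1e3).round(1))
a=r.x
ang=np.degrees(np.arctan2(*(xy-a).T[::-1])); print(np.sort(ang).round(1))
for nm,p,z in(("post",(388,122),.103),("post base?",(387,132),.103),("knob",(348.5,214),.213),("bartip",(370,265),.105),("hub",(367,192),.163),("brake",(346,253),.078)):
    x=ray(s,p,z)[0]; d=x-a; print(nm,x.round(3),np.hypot(*d).round(3),np.degrees(np.arctan2(d[1],d[0])).round(1))
cv2.imwrite("pics/crop0.png",cv2.resize(f[100:300,270:490,::-1],None,fx=3,fy=3,interpolation=cv2.INTER_CUBIC))
E
```

```text
[362.4 152.1] 102 [ 0.698 -0.057]
[384.  156.2] 102 [ 0.689 -0.103]
[341.9 159. ] 100 [ 0.684 -0.012]
[400.5 170.4] 102 [ 0.658 -0.137]
[327.6 175.2] 106 [0.649 0.019]
[408.  190.9] 100 [ 0.613 -0.152]
[321.5 197.7] 62 [0.601 0.032]
[405.6 211.7] 78 [ 0.569 -0.145]
[330.4 217.3] 105 [0.559 0.014]
[390.1 229. ] 104 [ 0.533 -0.111]
[347.4 231.8] 111 [ 0.528 -0.022]
axis [ 0.60835844 -0.06176024] [ 0.2  0.4  0.1  0.2  0.   0.1  4.   2.1  0.1  0.2 -0.3]
[-146.6 -115.3  -86.8  -56.8  -26.9    3.2   33.1   63.1   94.6  123.2
  153.4]
post [ 0.774 -0.118] 0.174 -18.7
post base? [ 0.751 -0.115] 0.152 -20.4
knob [ 0.558 -0.021] 0.065 141.2
bartip [ 0.458 -0.07 ] 0.15 -176.8
hub [ 0.608 -0.062] 0.001 -148.4
brake [ 0.485 -0.02 ] 0.13 161.4
```

View pics/crop0.png

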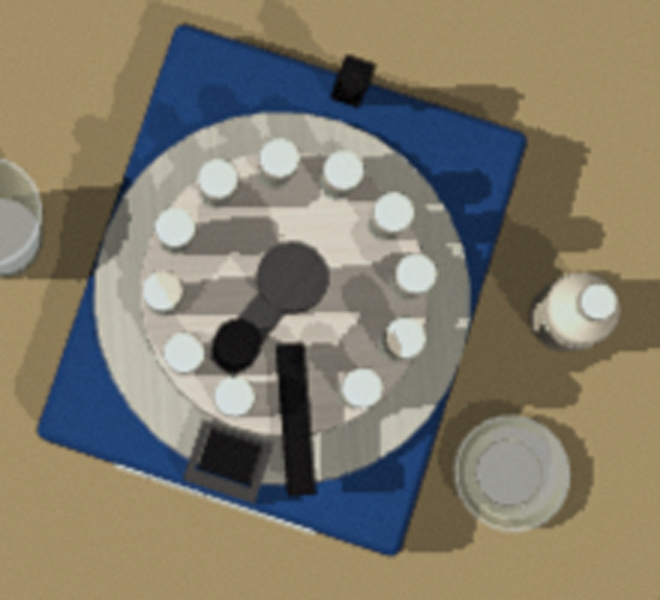

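In the crop, the vial caps fit the axle at about (0.608, -0.062). The post lies at about -18.7° and the bar at -177°. The knob is at 141° on the 65 mm circle, at (0.558, -0.021). Next I lift, align the tool with the world axes and move across.

```bash
python3 -m creep '[{"claw":95,"linear":[0,0,-27],"dr":[0,0,-5.67]},{"claw":95,"linear":[0,0,-27],"dr":[0,0,-5.67]},{"claw":95,"linear":[0,0,-27],"dr":[0,0,-5.67]},{"claw":95,"linear":[-20,-36,0],"dr":[0,0,0]},{"claw":95,"linear":[-20,-36,0],"dr":[0,0,0]},{"claw":95,"linear":[-20,-36,0],"dr":[0,0,0]},{"claw":95,"linear":[-20,-36,0],"dr":[0,0,0]},{"claw":95,"linear":[-20,-36,0],"dr":[0,0,0]},{"claw":95,"linear":[-20,-36,0],"dr":[0,0,0]},{"claw":95,"linear":[-20,-36,0],"dr":[0,0,0]},{"claw":95,"linear":[-20,-36,0],"dr":[0,0,0]},{"claw":95,"linear":[-20,-36,0],"dr":[0,0,0]}]' 20; python3 -c "
from bench import env;o=env.get_obs();print(o['joints'],o['tool_rot'])"
```

```text
clock: 1.1
position: [0.3704, 0.2956, 0.2711]
tool_rot: [-0.0, -0.0, 1.0, -0.0]
wrist_force: [1.0, 0.9, -0.1]
width: 0.0951
gripper_force: 0.0
[ 5.60359673e-01 -3.14835276e-01  1.92409568e+00 -5.15467652e-05
  1.53255536e+00 -1.01104563e+00] [-8.08307200e-05 -3.05476224e-04  9.99999947e-01 -8.10815394e-05]
```

```bash
python3 -m creep '[{"claw":95,"linear":[-21,-35,0],"dr":[0,0,0]},{"claw":95,"linear":[-21,-35,0],"dr":[0,0,0]},{"claw":95,"linear":[-21,-35,0],"dr":[0,0,0]},{"claw":95,"linear":[-21,-35,0],"dr":[0,0,0]},{"claw":95,"linear":[-21,-36,0],"dr":[0,0,0]},{"claw":95,"linear":[-21,-36,0],"dr":[0,0,0]},{"claw":95,"linear":[-21,-36,0],"dr":[0,0,0]},{"claw":95,"linear":[-21,-35,0],"dr":[0,0,0]},{"claw":95,"linear":[-20,-35,0],"dr":[0,0,0]},{"claw":95,"linear":[0,0,0],"dr":[0,0,0]},{"claw":95,"linear":[0,0,0],"dr":[0,0,0]}]'
python3 - <<'E'
from h import *
from bench import env
s=env.snapshot("wrist"); np.savez("w1.npz",**s); t=env.snapshot("side"); np.savez("s1.npz",**t)
f=np.hstack([s["frame"],t["frame"]])[:,:,::-1]
cv2.imwrite("pics/w1.png",cv2.resize(f,(800,250),interpolation=cv2.INTER_AREA))
o=env.get_obs(); print(o['position'],o["wrist_force"])
for z,n in((.213,"knobtop"),): print(proj(s,[.558,-.021,z]),proj(t,[.558,-.021,z]))
E
```

```text
clock: 2.02
position: [0.5583, -0.0221, 0.2702]
tool_rot: [-0.001, 0.002, 1.0, 0.0]
wrist_force: [-0.8, 1.0, 0.7]
width: 0.0949
gripper_force: 0.0
[ 0.55772882 -0.0200875   0.27089968] [0.33667038 0.0229992  0.3766313 ]
[[315.40984438 198.22624943]] [[303.7097013  195.41083318]]
```

View pics/w1.png

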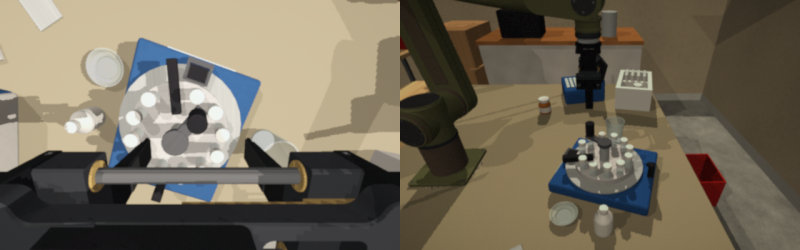

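The wrist view shows the knob at about (317,192) in full resolution, close to the predicted (315,198). The side view agrees, so I descend and grip.

```bash
python3 -m creep '[{"claw":95,"linear":[0,0,23],"dr":[0,0,0]},{"claw":95,"linear":[0,0,23],"dr":[0,0,0]},{"claw":95,"linear":[0,0,23],"dr":[0,0,0]},{"claw":95,"linear":[0,0,22],"dr":[0,0,0]},{"claw":20,"linear":[0,0,0],"dr":[0,0,0]},{"claw":20,"linear":[0,0,0],"dr":[0,0,0]},{"claw":20,"linear":[0,0,0],"dr":[0,0,0]},{"claw":20,"linear":[0,0,0],"dr":[0,0,0]},{"claw":20,"linear":[0,0,0],"dr":[0,0,0]},{"claw":20,"linear":[0,0,0],"dr":[0,0,0]},{"claw":20,"linear":[0,0,0],"dr":[0,0,0]}]' 20
cat > meas.py <<'E'
from h import *
A=np.array([.6084,-.0618]); P0=np.radians(-18.7)
V=np.arange(1,12)*np.pi/6
def pts(th):  # world points: vial caps, bar samples
    a=th+P0+V; c=np.c_[A[0]+.09*np.cos(a),A[1]+.09*np.sin(a),0*a+.134]
    r=np.linspace(.06,.145,9); b=th+P0
    return c,np.c_[A[0]+r*np.cos(b),A[1]+r*np.sin(b),0*r+.105]
def score(s,th,g):
    c,b=pts(th); g1=lambda P:cv2.remap(g,*[x.astype(np.float32)[:,None] for x in proj(s,P).T],cv2.INTER_LINEAR).ravel()
    return np.clip(g1(c),60,230).mean()-np.clip(g1(b),10,150).mean()
def angle(s):
    g=cv2.GaussianBlur(s["frame"].min(axis=2),(0,0),1.5).astype(np.float32)
    T=np.radians(np.arange(0,360,1.)); S=np.array([score(s,t,g) for t in T])
    i=S.argmax(); w=np.arange(i-3,i+4); p=np.polyfit(w-i,S[w%360],2)
    far=S[np.abs((np.arange(360)-i+180)%360-180)>10].max()
    return np.radians(i-p[1]/2/p[0]),S[i],far
E
python3 - <<'E'
from meas import *
from bench import env
s=env.snapshot("top"); np.savez("t1.npz",**s); v=env.snapshot("side"); np.savez("s2.npz",**v)
for n in ("top0","side0"):
    print(n,angle(dict(np.load(n+".npz"))))
print(angle(s),angle(v))
cv2.imwrite("pics/t1.png",s["frame"][:,:,::-1])
o=env.get_obs(); print(o['clock'],o['position'],o["wrist_force"],o["width"],o["gripper_force"])
E
```

```text
clock: 3.03
position: [0.5587, -0.0205, 0.1815]
tool_rot: [0.001, -0.0, 1.0, -0.0]
wrist_force: [0.2, 0.3, 0.7]
width: 0.0536
gripper_force: 0.0
top0 (np.float64(3.523061937133186), np.float32(190.69714), np.float32(106.61253))
side0 (np.float64(3.5301896652844755), np.float32(105.37106), np.float32(88.882126))
(np.float64(3.518075395140598), np.float32(115.50053), np.float32(100.15613)) (np.float64(3.5265122576510928), np.float32(98.188225), np.float32(84.038826))
3.1333 [ 0.55835833 -0.0204587   0.18091338] [ 0.33064672  0.88262667 -0.11288499] 0.045989659384147126 0.0
```

View pics/t1.png

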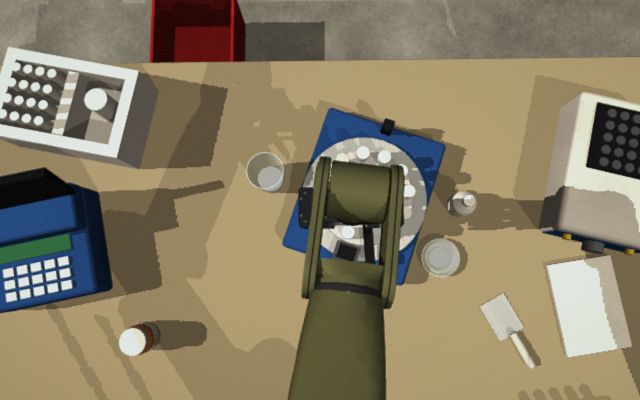

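Gripper is over the knob, and fingers are still closing (46 mm). The bar angle reads 3.52 rad from both views. I let the fingers close, and write the planner that turns crank steps into whole-mm rows.

```bash
python3 -m creep '[{"claw":20,"linear":[0,0,0],"dr":[0,0,0]},{"claw":20,"linear":[0,0,0],"dr":[0,0,0]},{"claw":20,"linear":[0,0,0],"dr":[0,0,0]},{"claw":20,"linear":[0,0,0],"dr":[0,0,0]}]'
cat > plan.py <<'E'
# python3 plan.py step_deg ...  -> whole-mm rows along tool axes; keeps the commanded point in cmd.json
import sys,json,os
from meas import *
c=np.array(json.load(open("cmd.json")) if os.path.exists("cmd.json") else [.558,-.020])
ph=np.arctan2(*(c-A)[::-1]); out=[]
for d in map(float,sys.argv[1:]):
    ph+=np.radians(d); q=np.round((A+.065*np.array([np.cos(ph),np.sin(ph)])-c)*1e3).astype(int)
    c=c+q*1e-3; out.append([int(-q[0]),int(q[1]),0])
json.dump(c.tolist(),open("cmd.json","w")); print(out,"end phase",np.degrees(ph).round(1))
E
cat > look.py <<'E'
import sys,json
from meas import *
from bench import env
for n in sys.argv[1:]:
    o=env.get_obs(); s=env.snapshot(n); a,b,f=angle(s)
    d=o["position"][:2]-A
    print(n,"t",round(o["clock"],3),"rotor",round(a,3),"q",round(float(b)),round(float(f)),"crank",np.degrees(np.arctan2(d[1],d[0])).round(1),"r",np.hypot(*d).round(4),"F",np.round(o["wrist_force"],1),"w",round(o["width"],4),round(o["gripper_force"],1))
    open("log.txt","a").write(json.dumps([o["clock"],a,float(np.arctan2(d[1],d[0]))])+"\n")
E
python3 look.py wrist side; python3 plan.py 3 6 9 12 14 16 16 16 16 16 16 16
```

```text
clock: 3.47
position: [0.5583, -0.0205, 0.1805]
tool_rot: [0.0, 0.0, 1.0, -0.0]
wrist_force: [0.3, -0.5, -0.2]
width: 0.0311
gripper_force: 20.0
wrist t 3.467 rotor 6.219 q 122 108 crank 140.5 r 0.0649 F [ 0.3 -0.5 -0.2] w 0.0311 20.0
side t 3.517 rotor 3.519 q 97 82 crank 140.5 r 0.0649 F [ 0.  -0.3 -0.4] w 0.0312 20.0
[[2, -3, 0], [4, -6, 0], [4, -9, 0], [4, -13, 0], [0, -16, 0], [-3, -17, 0], [-9, -16, 0], [-13, -13, 0], [-15, -9, 0], [-18, -4, 0], [-18, 0, 0], [-17, 6, 0]] end phase 296.3
```

```bash
python3 -m creep '[{"claw":20,"linear":[2,-3,0],"dr":[0,0,0]},{"claw":20,"linear":[4,-6,0],"dr":[0,0,0]},{"claw":20,"linear":[4,-9,0],"dr":[0,0,0]},{"claw":20,"linear":[4,-13,0],"dr":[0,0,0]},{"claw":20,"linear":[0,-16,0],"dr":[0,0,0]},{"claw":20,"linear":[-3,-17,0],"dr":[0,0,0]},{"claw":20,"linear":[-9,-16,0],"dr":[0,0,0]},{"claw":20,"linear":[-13,-13,0],"dr":[0,0,0]},{"claw":20,"linear":[-15,-9,0],"dr":[0,0,0]},{"claw":20,"linear":[-18,-4,0],"dr":[0,0,0]},{"claw":20,"linear":[-18,0,0],"dr":[0,0,0]},{"claw":20,"linear":[-17,6,0],"dr":[0,0,0]}]'; python3 look.py side; python3 plan.py 16 16 16 16 16 16 16 16 16 16 16 16;  python3 plan.py 16 16 16 16 16 16 16 16 16 16 16 16
```

```text
clock: 4.57
position: [0.6369, -0.1218, 0.1805]
tool_rot: [-0.001, 0.001, 1.0, 0.001]
wrist_force: [-3.2, 5.6, 4.9]
width: 0.0313
gripper_force: 20.0
side t 4.567 rotor 1.338 q 150 139 crank -64.6 r 0.0664 F [-3.2  5.6  4.9] w 0.0313 20.0
[[-15, 10, 0], [-12, 14, 0], [-7, 16, 0], [-2, 18, 0], [2, 18, 0], [8, 17, 0], [11, 14, 0], [15, 10, 0], [18, 5, 0], [18, 1, 0], [17, -5, 0], [16, -9, 0]] end phase 128.2
[[13, -13, 0], [8, -16, 0], [3, -18, 0], [-1, -18, 0], [-6, -17, 0], [-11, -14, 0], [-14, -11, 0], [-17, -7, 0], [-18, -2, 0], [-18, 4, 0], [-16, 8, 0], [-14, 12, 0]] end phase 320.5
```

```bash
sed -i 's/^    d=o\["pos/    np.savez("f_%s_%.2f.npz"%(n,o["clock"]),**s)\n&/' look.py
python3 -m creep '[{"claw":20,"linear":[-15,10,0],"dr":[0,0,0]},{"claw":20,"linear":[-12,14,0],"dr":[0,0,0]},{"claw":20,"linear":[-7,16,0],"dr":[0,0,0]},{"claw":20,"linear":[-2,18,0],"dr":[0,0,0]},{"claw":20,"linear":[2,18,0],"dr":[0,0,0]},{"claw":20,"linear":[8,17,0],"dr":[0,0,0]},{"claw":20,"linear":[11,14,0],"dr":[0,0,0]},{"claw":20,"linear":[15,10,0],"dr":[0,0,0]},{"claw":20,"linear":[18,5,0],"dr":[0,0,0]},{"claw":20,"linear":[18,1,0],"dr":[0,0,0]},{"claw":20,"linear":[17,-5,0],"dr":[0,0,0]},{"claw":20,"linear":[16,-9,0],"dr":[0,0,0]}]'; python3 look.py side
python3 -m creep '[{"claw":20,"linear":[13,-13,0],"dr":[0,0,0]},{"claw":20,"linear":[8,-16,0],"dr":[0,0,0]},{"claw":20,"linear":[3,-18,0],"dr":[0,0,0]},{"claw":20,"linear":[-1,-18,0],"dr":[0,0,0]},{"claw":20,"linear":[-6,-17,0],"dr":[0,0,0]},{"claw":20,"linear":[-11,-14,0],"dr":[0,0,0]},{"claw":20,"linear":[-14,-11,0],"dr":[0,0,0]},{"claw":20,"linear":[-17,-7,0],"dr":[0,0,0]},{"claw":20,"linear":[-18,-2,0],"dr":[0,0,0]},{"claw":20,"linear":[-18,4,0],"dr":[0,0,0]},{"claw":20,"linear":[-16,8,0],"dr":[0,0,0]},{"claw":20,"linear":[-14,12,0],"dr":[0,0,0]}]'; python3 look.py side top
python3 - <<'E'
from h import *
a=np.load("f_side_5.62.npz")["frame"]; import glob; print(glob.glob("f_*"))
c=[np.load(f)["frame"][y:y+150,x:x+200] for f,y,x in [(g,*((190,230) if "side" in g else (110,270))) for g in sorted(glob.glob("f_*"))]]
cv2.imwrite("pics/st.png",cv2.resize(np.hstack(c)[:,:,::-1],(800,200)))
E
```

```text
clock: 5.62
position: [0.5674, -0.0119, 0.1805]
tool_rot: [0.001, -0.0, 1.0, -0.0]
wrist_force: [2.1, -1.8, 0.0]
width: 0.0309
gripper_force: 20.0
side t 5.617 rotor 2.247 q 98 93 crank 129.4 r 0.0646 F [ 2.1 -1.8  0. ] w 0.0309 20.0
clock: 6.67
position: [0.6587, -0.1037, 0.1804]
tool_rot: [-0.001, 0.001, 1.0, 0.001]
wrist_force: [-8.7, 6.0, 6.0]
width: 0.0313
gripper_force: 20.0
side t 6.667 rotor 1.147 q 137 123 crank -39.8 r 0.0655 F [-8.7  6.   6. ] w 0.0313 20.0
top t 6.717 rotor 6.137 q 93 81 crank -36.8 r 0.065 F [-3.2  4.8  3.2] w 0.0312 20.0
['f_side_5.62.npz', 'f_side_6.67.npz', 'f_top_6.72.npz']
```

View pics/st.png

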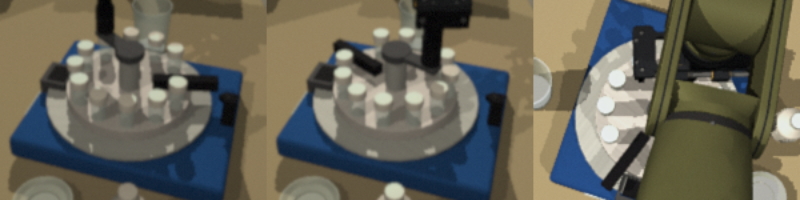

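The side view shows the bar clearly: it points right at t=5.62 and back-left at 6.67, which matches the top view. That is about 2.2 rad/s. I improve the angle scoring offline using contrast and a prior window.

```bash
cat >> meas.py <<'E'
def angle(s,prior=None,win=.7):
    g=cv2.GaussianBlur(s["frame"].max(axis=2),(0,0),1).astype(np.float32)
    g1=lambda P:cv2.remap(g,*[x.astype(np.float32)[:,None] for x in proj(s,P).T],cv2.INTER_LINEAR).ravel()
    def ringpt(r,a,z): return np.c_[A[0]+r*np.cos(a),A[1]+r*np.sin(a),0*a+z]
    r=np.linspace(.05,.148,15)
    def sc(th):
        b=th+P0; P=ringpt(r,0*r+b,.105); n=np.array([-np.sin(b),np.cos(b),0])
        bar=(g1(np.vstack([P,P+.006*n,P-.006*n]))<60).mean()
        fl=(g1(np.vstack([P+.022*n,P-.022*n]))<60).mean()
        cap=np.clip(g1(ringpt(.09,b+V,.134)),80,240).mean()-np.clip(g1(ringpt(.09,b+V+np.pi/12,.134)),80,240).mean()
        return bar-.6*fl+cap/120
    T=np.radians(np.arange(0,360,1.)); S=np.array([sc(t) for t in T])
    M=S.copy()
    if prior is not None: M[np.abs((T-prior+np.pi)%(2*np.pi)-np.pi)>win]=-9
    i=M.argmax(); w=np.arange(i-4,i+5); p=np.polyfit(w-i,S[w%360],2)
    far=M[np.abs((np.arange(360)-i+180)%360-180)>10].max()
    v=np.radians(i-np.clip(p[1]/2/p[0],-3,3))
    if prior is not None: v+=2*np.pi*round((prior-v)/2/np.pi)
    return v,S[i],far
E
python3 - <<'E'
from meas import *
for n in ("top0","side0","s2","f_side_5.62","f_side_6.67","f_top_6.72"): print(n,[float(np.round(x,3)) for x in angle(dict(np.load(n+".npz")))])
E
```

```text
top0 [3.523, 1.457, 0.539]
side0 [3.549, 0.89, 0.639]
s2 [3.551, 0.816, 0.605]
f_side_5.62 [2.257, 0.878, 0.822]
f_side_6.67 [2.729, 1.066, 0.908]
f_top_6.72 [2.813, 0.825, 0.753]
```

```bash
python3 plan.py 16 16 16 16 16 16 16 16 16 16 16 16
```

```text
[[-9, 16, 0], [-5, 17, 0], [0, 18, 0], [6, 18, 0], [9, 15, 0], [14, 12, 0], [16, 7, 0], [18, 3, 0], [18, -2, 0], [17, -7, 0], [14, -11, 0], [10, -15, 0]] end phase 152.8
```

```bash
sed -i 's/angle(s)/angle(s,float(sys.argv[1]))/; s/argv\[1:\]/argv[2:]/' look.py
python3 -m creep '[{"claw":20,"linear":[-9,16,0],"dr":[0,0,0]},{"claw":20,"linear":[-5,17,0],"dr":[0,0,0]},{"claw":20,"linear":[0,18,0],"dr":[0,0,0]},{"claw":20,"linear":[6,18,0],"dr":[0,0,0]},{"claw":20,"linear":[9,15,0],"dr":[0,0,0]},{"claw":20,"linear":[14,12,0],"dr":[0,0,0]},{"claw":20,"linear":[16,7,0],"dr":[0,0,0]},{"claw":20,"linear":[18,3,0],"dr":[0,0,0]},{"claw":20,"linear":[18,-2,0],"dr":[0,0,0]},{"claw":20,"linear":[17,-7,0],"dr":[0,0,0]},{"claw":20,"linear":[14,-11,0],"dr":[0,0,0]},{"claw":20,"linear":[10,-15,0],"dr":[0,0,0]}]'; python3 look.py 11.3 side
cat > sim.py <<'E'
from meas import *
from scipy.optimize import least_squares
def sim(sched,J,Tf,th0=3.523,t0=3.567,n=8):
    """sched: list of (dt,deg) pieces; returns t,th,w arrays"""
    t,th,w=t0,th0,0.; T=[(t,th,w)]
    for dt,d in sched:
        W=np.radians(d)/dt; h=dt/n
        for _ in range(n):
            tq=.048*(W-w)-.010*w
            f=np.clip(-w*J/h-tq,-Tf,Tf); w+=h*(tq+f)/J; th+=h*w; t+=h; T.append((t,th,w))
    return np.array(T).T
def fit(sched,obs):
    obs=np.array(obs)
    def res(p):
        T,th,w=sim(sched,p[0],p[1]); return np.r_[(np.interp(obs[:,0],T,th)-obs[:,1])/.03,(p[0]-.039)/.008,(p[1]-.034)/.015]
    r=least_squares(res,[.039,.034]); T,th,w=sim(sched,*r.x)
    return r.x,r.fun[:-2]*.03,(T,th,w)
E
cat > run.py <<'E'
from sim import *
D=1/12; P=(.05,0)
sched=[(D,x) for x in [3,6,9,12,14]+[16]*7]+[P]+[(D,16)]*12+[P]+[(D,16)]*12+[P,P]+[(D,16)]*12+[P]
obs=[]
for n,pr in(("f_side_5.62",6.63),("f_side_6.67",9),("f_top_6.72",9.1)): obs.append((float(n[-4:]),angle(dict(np.load(n+".npz")),pr)[0]))
E
python3 - <<'E'
from run import *
import json
L=json.loads(open("log.txt").readlines()[-1]); obs.append(L[:2]); print(obs)
x,r,(T,th,w)=fit(sched,obs); print(x,r.round(3),T[-1],th[-1],w[-1])
for t in np.arange(4,T[-1],.25): print(round(t,2),np.interp(t,T,w).round(2),end="; ")
E
python3 plan.py 16 16 16 16 16 16 16 16 16 16 16 16;python3 plan.py 16 16 16 16 16 16 16 16 16 16 16 16
```

```text
clock: 7.77
position: [0.5498, -0.0326, 0.1805]
tool_rot: [0.0, -0.0, 1.0, 0.0]
wrist_force: [0.3, 1.4, 0.6]
width: 0.0313
gripper_force: 20.0
side t 7.767 rotor 11.419 q 2 0 crank 153.5 r 0.0655 F [0.3 1.4 0.6] w 0.0313 20.0
[(5.62, np.float64(6.47272155247521)), (6.67, np.float64(9.011883301590906)), (6.72, np.float64(9.096248002677939)), [7.7667, 11.418622796777221]]
[0.03800633 0.01509328] [ 0.056 -0.054 -0.024  0.031] 7.817000000000081 11.565016739831592 2.2158500127762673
4.0 0.7; 4.25 1.28; 4.5 1.67; 4.75 1.78; 5.0 2.01; 5.25 2.17; 5.5 2.28; 5.75 2.17; 6.0 2.28; 6.25 2.36; 6.5 2.41; 6.75 2.11; 7.0 2.19; 7.25 2.29; 7.5 2.36; 7.75 2.41; [[6, -17, 0], [1, -18, 0], [-4, -18, 0], [-8, -16, 0], [-13, -12, 0], [-16, -9, 0], [-17, -5, 0], [-18, 1, 0], [-17, 6, 0], [-15, 10, 0], [-12, 14, 0], [-7, 17, 0]] end phase 344.6
[[-2, 18, 0], [2, 18, 0], [8, 16, 0], [12, 14, 0], [15, 10, 0], [17, 5, 0], [18, 1, 0], [18, -5, 0], [15, -9, 0], [13, -13, 0], [8, -16, 0], [3, -18, 0]] end phase 176.6
```

Friction is at the low end, so I drop to 14° per row to settle at about 21 rpm.

```bash
python3 -c "
import json;c=json.load(open('cmd.json'));json.dump([c[0]+.007,c[1]+.026],open('cmd.json','w'))"
for i in 1 2 3; do python3 plan.py 14 14 14 14 14 14 14 14 14 14 14 14; done
```

```text
[[6, -15, 0], [2, -15, 0], [-2, -16, 0], [-6, -15, 0], [-10, -13, 0], [-12, -10, 0], [-14, -7, 0], [-15, -4, 0], [-16, 1, 0], [-15, 4, 0], [-14, 8, 0], [-12, 11, 0]] end phase 320.6
[[-8, 14, 0], [-5, 15, 0], [-1, 15, 0], [2, 16, 0], [7, 15, 0], [10, 12, 0], [12, 10, 0], [14, 6, 0], [16, 3, 0], [16, -1, 0], [15, -5, 0], [13, -8, 0]] end phase 128.8
[[11, -11, 0], [8, -14, 0], [5, -15, 0], [0, -16, 0], [-3, -15, 0], [-7, -15, 0], [-10, -12, 0], [-12, -9, 0], [-15, -6, 0], [-16, -3, 0], [-15, 2, 0], [-15, 5, 0]] end phase 296.5
```

```bash
python3 -m creep '[{"claw":20,"linear":[6,-15,0],"dr":[0,0,0]},{"claw":20,"linear":[2,-15,0],"dr":[0,0,0]},{"claw":20,"linear":[-2,-16,0],"dr":[0,0,0]},{"claw":20,"linear":[-6,-15,0],"dr":[0,0,0]},{"claw":20,"linear":[-10,-13,0],"dr":[0,0,0]},{"claw":20,"linear":[-12,-10,0],"dr":[0,0,0]},{"claw":20,"linear":[-14,-7,0],"dr":[0,0,0]},{"claw":20,"linear":[-15,-4,0],"dr":[0,0,0]},{"claw":20,"linear":[-16,1,0],"dr":[0,0,0]},{"claw":20,"linear":[-15,4,0],"dr":[0,0,0]},{"claw":20,"linear":[-14,8,0],"dr":[0,0,0]},{"claw":20,"linear":[-12,11,0],"dr":[0,0,0]}]' | head -1; python3 -m creep '[{"claw":20,"linear":[-8,14,0],"dr":[0,0,0]},{"claw":20,"linear":[-5,15,0],"dr":[0,0,0]},{"claw":20,"linear":[-1,15,0],"dr":[0,0,0]},{"claw":20,"linear":[2,16,0],"dr":[0,0,0]},{"claw":20,"linear":[7,15,0],"dr":[0,0,0]},{"claw":20,"linear":[10,12,0],"dr":[0,0,0]},{"claw":20,"linear":[12,10,0],"dr":[0,0,0]},{"claw":20,"linear":[14,6,0],"dr":[0,0,0]},{"claw":20,"linear":[16,3,0],"dr":[0,0,0]},{"claw":20,"linear":[16,-1,0],"dr":[0,0,0]},{"claw":20,"linear":[15,-5,0],"dr":[0,0,0]},{"claw":20,"linear":[13,-8,0],"dr":[0,0,0]}]'; python3 look.py 16.1 side
cat >> run.py <<'E'
sched+=[(D,14)]*24+[P]
obs.append((7.7667,11.4186))
E
python3 - <<'E'
from run import *
import json
L=json.loads(open("log.txt").readlines()[-1]); obs.append(L[:2])
x,r,(T,th,w)=fit(sched,obs); print(x,r.round(3),T[-1],th[-1],w[-1])
E
```

```text
clock: 8.82
clock: 9.82
position: [0.5682, -0.0115, 0.1805]
tool_rot: [0.001, -0.0, 1.0, 0.0]
wrist_force: [0.7, -0.1, 1.6]
width: 0.0315
gripper_force: 20.0
side t 9.817 rotor 15.926 q 1 0 crank 128.6 r 0.0644 F [ 0.7 -0.1  1.6] w 0.0315 20.0
[0.03798324 0.01511435] [ 0.056 -0.054 -0.024  0.03   0.   ] 9.86699999999998 16.030354843298504 1.9889253194774466
```

```bash
python3 -m creep '[{"claw":20,"linear":[11,-11,0],"dr":[0,0,0]},{"claw":20,"linear":[8,-14,0],"dr":[0,0,0]},{"claw":20,"linear":[5,-15,0],"dr":[0,0,0]},{"claw":20,"linear":[0,-16,0],"dr":[0,0,0]},{"claw":20,"linear":[-3,-15,0],"dr":[0,0,0]},{"claw":20,"linear":[-7,-15,0],"dr":[0,0,0]},{"claw":20,"linear":[-10,-12,0],"dr":[0,0,0]},{"claw":20,"linear":[-12,-9,0],"dr":[0,0,0]},{"claw":20,"linear":[-15,-6,0],"dr":[0,0,0]},{"claw":20,"linear":[-16,-3,0],"dr":[0,0,0]},{"claw":20,"linear":[-15,2,0],"dr":[0,0,0]},{"claw":20,"linear":[-15,5,0],"dr":[0,0,0]}]'
for i in 1 2; do python3 plan.py 14 14 14 14 14 14 14 14 14 14 14 14; done
```

```text
clock: 10.87
position: [0.6381, -0.1212, 0.1805]
tool_rot: [-0.0, 0.001, 1.0, 0.001]
wrist_force: [-4.4, 6.7, 4.3]
width: 0.0312
gripper_force: 20.0
[[-13, 9, 0], [-11, 11, 0], [-8, 14, 0], [-4, 15, 0], [0, 16, 0], [4, 16, 0], [7, 14, 0], [10, 12, 0], [13, 9, 0], [15, 5, 0], [16, 2, 0], [16, -2, 0]] end phase 104.2
[[15, -6, 0], [13, -9, 0], [10, -12, 0], [7, -14, 0], [3, -16, 0], [0, -16, 0], [-4, -15, 0], [-8, -14, 0], [-11, -11, 0], [-14, -9, 0], [-15, -5, 0], [-15, -1, 0]] end phase 272.6
```

```bash
python3 -m creep '[{"claw":20,"linear":[-13,9,0],"dr":[0,0,0]},{"claw":20,"linear":[-11,11,0],"dr":[0,0,0]},{"claw":20,"linear":[-8,14,0],"dr":[0,0,0]},{"claw":20,"linear":[-4,15,0],"dr":[0,0,0]},{"claw":20,"linear":[0,16,0],"dr":[0,0,0]},{"claw":20,"linear":[4,16,0],"dr":[0,0,0]},{"claw":20,"linear":[7,14,0],"dr":[0,0,0]},{"claw":20,"linear":[10,12,0],"dr":[0,0,0]},{"claw":20,"linear":[13,9,0],"dr":[0,0,0]},{"claw":20,"linear":[15,5,0],"dr":[0,0,0]},{"claw":20,"linear":[16,2,0],"dr":[0,0,0]},{"claw":20,"linear":[16,-2,0],"dr":[0,0,0]}]' | head -1
python3 -m creep '[{"claw":20,"linear":[15,-6,0],"dr":[0,0,0]},{"claw":20,"linear":[13,-9,0],"dr":[0,0,0]},{"claw":20,"linear":[10,-12,0],"dr":[0,0,0]},{"claw":20,"linear":[7,-14,0],"dr":[0,0,0]},{"claw":20,"linear":[3,-16,0],"dr":[0,0,0]},{"claw":20,"linear":[0,-16,0],"dr":[0,0,0]},{"claw":20,"linear":[-4,-15,0],"dr":[0,0,0]},{"claw":20,"linear":[-8,-14,0],"dr":[0,0,0]},{"claw":20,"linear":[-11,-11,0],"dr":[0,0,0]},{"claw":20,"linear":[-14,-9,0],"dr":[0,0,0]},{"claw":20,"linear":[-15,-5,0],"dr":[0,0,0]},{"claw":20,"linear":[-15,-1,0],"dr":[0,0,0]}]' | head -1
python3 look.py 22.5 side
cat >> run.py <<'E'
sched+=[(D,14)]*36+[P]
obs.append((9.8167,15.926))
E
python3 - <<'E'
from run import *
import json
L=json.loads(open("log.txt").readlines()[-1]); obs.append(L[:2])
x,r,(T,th,w)=fit(sched,obs); print(x,r.round(3),T[-1],th[-1],w[-1])
for k in range(4,18):
  t2=[(D,14)]*k+[(D,a) for a in (11,8,5,2)]+[(D,0)]*30
  a=[sim(sched+t2,*y)[1][-1]/2/np.pi for y in (x,(x[0]*.9,x[1]),(x[0],x[1]*1.3))]; print(k,np.round(a,3))
for i in range(3): print(sim(sched,*x)[2][-8-i*96])
E
```

```text
clock: 11.87
clock: 12.87
side t 12.867 rotor 22.42 q 1 0 crank -86.0 r 0.0671 F [-0.9  5.2  4.1] w 0.0315 20.0
[0.03803463 0.01507499] [ 0.055 -0.055 -0.024  0.031  0.002 -0.001] 12.916999999999806 22.522518480137343 1.9861037113012554
4 [3.897 3.903 3.767]
5 [3.926 3.932 3.794]
6 [3.955 3.961 3.822]
7 [3.983 3.989 3.849]
8 [4.012 4.018 3.877]
9 [4.041 4.047 3.904]
10 [4.069 4.075 3.932]
11 [4.098 4.104 3.96 ]
12 [4.127 4.133 3.987]
13 [4.155 4.161 4.015]
14 [4.184 4.19  4.043]
15 [4.213 4.219 4.07 ]
16 [4.241 4.247 4.098]
17 [4.27  4.276 4.126]
2.141827770906116
2.158651853384123
2.1292802200543104
```

In-band for over 5 s (2.16 rad/s average from 7.8 to 12.9 s). Now a planned stop.

```bash
python3 plan.py 14 14 14 14 14 14 14 13 9 6 3 0
```

```text
[[-16, 3, 0], [-14, 6, 0], [-13, 10, 0], [-10, 12, 0], [-6, 14, 0], [-3, 16, 0], [1, 16, 0], [4, 14, 0], [5, 9, 0], [4, 5, 0], [2, 3, 0], [0, 0, 0]] end phase 41.3
```

```bash
python3 -m creep '[{"claw":20,"linear":[-16,3,0],"dr":[0,0,0]},{"claw":20,"linear":[-14,6,0],"dr":[0,0,0]},{"claw":20,"linear":[-13,10,0],"dr":[0,0,0]},{"claw":20,"linear":[-10,12,0],"dr":[0,0,0]},{"claw":20,"linear":[-6,14,0],"dr":[0,0,0]},{"claw":20,"linear":[-3,16,0],"dr":[0,0,0]},{"claw":20,"linear":[1,16,0],"dr":[0,0,0]},{"claw":20,"linear":[4,14,0],"dr":[0,0,0]},{"claw":20,"linear":[5,9,0],"dr":[0,0,0]},{"claw":20,"linear":[4,5,0],"dr":[0,0,0]},{"claw":20,"linear":[2,3,0],"dr":[0,0,0]},{"claw":20,"linear":[0,0,0],"dr":[0,0,0]}]' | head -1
python3 -m creep '[{"claw":20,"linear":[0,0,0],"dr":[0,0,0]},{"claw":20,"linear":[0,0,0],"dr":[0,0,0]},{"claw":20,"linear":[0,0,0],"dr":[0,0,0]},{"claw":20,"linear":[0,0,0],"dr":[0,0,0]},{"claw":20,"linear":[0,0,0],"dr":[0,0,0]},{"claw":20,"linear":[0,0,0],"dr":[0,0,0]},{"claw":20,"linear":[0,0,0],"dr":[0,0,0]},{"claw":20,"linear":[0,0,0],"dr":[0,0,0]},{"claw":20,"linear":[0,0,0],"dr":[0,0,0]},{"claw":20,"linear":[0,0,0],"dr":[0,0,0]},{"claw":20,"linear":[0,0,0],"dr":[0,0,0]},{"claw":20,"linear":[0,0,0],"dr":[0,0,0]}]' | head -1
python3 look.py 25.1 side
python3 -m creep '[{"claw":20,"linear":[0,0,0],"dr":[0,0,0]},{"claw":20,"linear":[0,0,0],"dr":[0,0,0]},{"claw":20,"linear":[0,0,0],"dr":[0,0,0]},{"claw":20,"linear":[0,0,0],"dr":[0,0,0]},{"claw":20,"linear":[0,0,0],"dr":[0,0,0]},{"claw":20,"linear":[0,0,0],"dr":[0,0,0]}]' | head -1
python3 look.py 25.1 side top
python3 - <<'E'
from h import *
import glob
g=sorted(glob.glob("f_*_1[5-7]*")); print(g)
c=[np.load(f)["frame"][y:y+200,x:x+220] for f,y,x in [(f,*((190,210) if "side" in f else (100,270))) for f in g]]
cv2.imwrite("pics/stop.png",cv2.resize(np.hstack(c)[:,:,::-1],(800,242)))
E
```

```text
clock: 13.92
clock: 14.92
side t 14.917 rotor 25.009 q 1 1 crank 39.2 r 0.0628 F [-5.4 -3.9  4.8] w 0.0313 20.0
clock: 15.47
side t 15.467 rotor 25.016 q 1 1 crank 39.2 r 0.0628 F [-4.8 -3.9  3.9] w 0.031 20.0
top t 15.517 rotor 25.108 q 1 0 crank 39.2 r 0.0628 F [-5.7 -4.5  3.3] w 0.0311 20.0
['f_side_15.47.npz', 'f_top_15.52.npz']
```

View pics/stop.png

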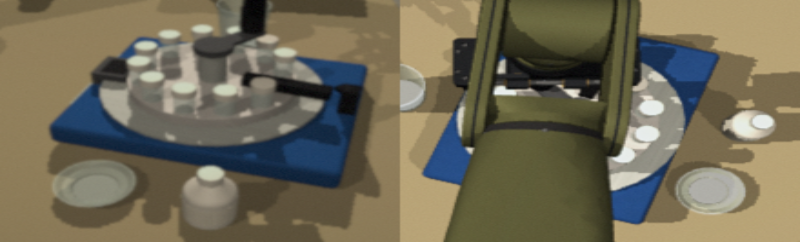

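The bar points at the post in both views, and the carousel stands still. Next I release, lift, and move aside for an unobstructed check.

```bash
python3 -m creep '[{"claw":70,"linear":[0,0,0],"dr":[0,0,0]},{"claw":70,"linear":[0,0,0],"dr":[0,0,0]},{"claw":70,"linear":[0,0,0],"dr":[0,0,0]},{"claw":70,"linear":[0,0,0],"dr":[0,0,0]},{"claw":70,"linear":[0,0,0],"dr":[0,0,0]},{"claw":70,"linear":[0,0,0],"dr":[0,0,0]},{"claw":70,"linear":[0,0,0],"dr":[0,0,0]},{"claw":70,"linear":[0,0,-10],"dr":[0,0,0]},{"claw":70,"linear":[0,0,-30],"dr":[0,0,0]},{"claw":70,"linear":[0,0,-30],"dr":[0,0,0]},{"claw":70,"linear":[0,0,-30],"dr":[0,0,0]},{"claw":70,"linear":[0,0,-20],"dr":[0,0,0]}]'
python3 -m creep '[{"claw":70,"linear":[10,30,0],"dr":[0,0,0]},{"claw":70,"linear":[10,30,0],"dr":[0,0,0]},{"claw":70,"linear":[10,30,0],"dr":[0,0,0]},{"claw":70,"linear":[10,30,0],"dr":[0,0,0]},{"claw":70,"linear":[10,30,0],"dr":[0,0,0]},{"claw":70,"linear":[10,30,0],"dr":[0,0,0]},{"claw":70,"linear":[10,30,0],"dr":[0,0,0]},{"claw":70,"linear":[10,30,0],"dr":[0,0,0]},{"claw":70,"linear":[10,30,0],"dr":[0,0,0]},{"claw":70,"linear":[0,0,0],"dr":[0,0,0]},{"claw":70,"linear":[0,0,0],"dr":[0,0,0]},{"claw":70,"linear":[0,0,0],"dr":[0,0,0]}]'
python3 look.py 25.1 top side
python3 - <<'E'
from h import *
import glob
f=np.load(sorted(glob.glob("f_top_*"),key=lambda n:float(n[6:-4]))[-1])["frame"]
cv2.imwrite("pics/fin.png",cv2.resize(f[100:300,270:490,::-1],None,fx=3,fy=3,interpolation=cv2.INTER_CUBIC))
E
```

```text
clock: 16.57
position: [0.658, -0.0194, 0.3054]
tool_rot: [0.002, -0.0, 1.0, -0.0]
wrist_force: [0.6, 0.1, 0.5]
width: 0.0698
gripper_force: 0.0
clock: 17.57
position: [0.5673, 0.2505, 0.3012]
tool_rot: [0.0, -0.0, 1.0, -0.0]
wrist_force: [1.6, 1.0, 0.7]
width: 0.0703
gripper_force: 0.0
top t 17.567 rotor 25.055 q 1 0 crank 97.5 r 0.315 F [1.6 1.  0.7] w 0.0703 0.0
side t 17.617 rotor 25.014 q 1 1 crank 97.5 r 0.3144 F [-0.1 -0.1  0.9] w 0.07 0.0
```

View pics/fin.png

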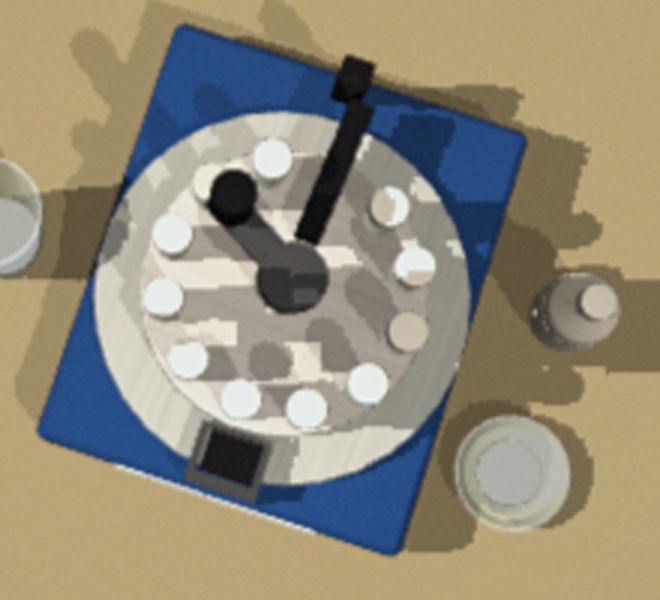

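The unobstructed top view shows the bar end at crop (357,107), right in front of the post at (352,80). It is about 0.08 rad (12 mm) short of the mark, against a 24 mm tolerance. The angle is steady across pictures, and the beaker, dish and reagent have not moved. The gripper is clear.

```bash
python3 -c "
from bench import env; print(env.hand_in())"
```

```text
the job is handed in; nothing more can be done
None
```

I handed the job in and got no verdict back: the carousel ran at about 21 rpm for over 5 s by my estimate, and it now stands still with the index bar about 12 mm from the mark (24 mm allowed), the knob released and the gripper clear.

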